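# Make up the shoe-care and stain-treatment kits on the laundry-room counter

### The job

Make up the two kits on the laundry counter: the black shoe brush and the jar of black shoe cream go in the wooden tray, and the blue scrubbing brush, the blue-lidded tablet jar and the orange stain-remover bottle go in the green tray. Put each thing on the floor of the compartment made for it (brushes in the long ones, bristles down; in the green tray the jar in the middle and the bottle in the small end one; jars and bottle upright), with both trays standing flat on the counter. Leave the brown cream, the thread spool and the tape measure where they stand.

Things in the scene. Friction and masses are not known exactly. Their poses are not given: they have to be found in the camera images.
- shoe_tray: Open tray of brown wood, 262 x 84 mm outside plus 10 mm end lips; walls and divider 28 mm high, 4 mm thick, floor 4 mm thick; loose, 0.5 kg. Origin: centre of underside; x along the tray, y across, z up. Long brush compartment centred at x = -39 mm (clear 176 x 76 mm), square jar compartment at x = +90 mm (clear 74 x 76 mm), both at y = 0.
- stain_tray: Open green tray, 274 x 84 mm outside plus 10 mm end lips; walls and dividers 28 mm high, 4 mm thick, floor 4 mm thick; loose, 0.5 kg. Origin: centre of underside; x along the tray, y across, z up. Long brush compartment centred at x = -72 mm (clear 122 x 76 mm), middle jar one at x = +32 mm (78 x 76 mm), small end one for the bottle at x = +104 mm (58 x 76 mm), all at y = 0.
- shoe_brush: Shoe brush, black-brown wooden back, black bristles, round ends, lying on its bristles: 150 long, 48 wide, 47 mm high, 130 g. The back, to be gripped across its width, is the top 22 mm; the bristles below act as a rigid block 132 x 38 x 25 mm. Origin: centre of its underside; x along its length, y across, z up.
- black_cream: Jar of black shoe cream with a black screw lid and black label: round, 50 mm diameter, 50 mm high, standing upright, about 120 g. Origin: centre of its underside; z up.
- scrub_brush: Scrubbing brush, blue plastic back, white bristles, round ends, lying on its bristles: 100 long, 40 wide, 40 mm high, 70 g. The back, to be gripped across its width, is the top 18 mm; the bristles below act as a rigid block 82 x 30 x 22 mm. Origin: centre of its underside; x along its length, y across, z up.
- tablet_jar: Jar of stain-remover tablets, white and pale blue with a blue lid: round, 56 mm diameter, 60 mm high, standing upright, about 160 g. Origin: centre of its underside; z up.
- stain_bottle: Small orange bottle of liquid stain remover with a white cap and white label: round, 40 mm diameter up to 74 mm height, cap 26 mm diameter, 100 mm high in all, standing upright, about 130 g. Origin: centre of its underside; z up.
- brown_cream: Jar of brown shoe cream, same shape as the black one (50 mm diameter, 50 mm high) but with a brown lid and label; not wanted, stays where it is. Origin: centre of its underside; z up.
- thread_spool: Spool of red thread with pale wooden ends, 42 mm diameter, 50 mm high, standing upright; not wanted, stays where it is. Origin: centre of its underside; z up.
- tape_measure: Yellow and black tape measure, 58 x 36 mm, 55 mm high, standing; not wanted, stays where it is. Origin: centre of its underside; x along its longer side, z up.

How it is judged:
By the outcome, as a careful person would: the job done as asked, in the order asked, and still so for the second after the job is handed in, with the robot touching nothing.
It also fails if it takes over 128 s, if anything falls off the work surface, if the arm or the gripper's body presses on something with over 40 N, if the wrist force passes 120 N, or if a joint passes its speed limit or range.

### The arm

A 6-joint arm with a two-finger parallel gripper is mounted at the origin on the work surface. World frame = base frame: x ahead of the robot, y to its left, z up, the work surface at z = 0. Lengths are in m, angles in degrees, forces in N, time in s.
With the tool pointing down it reaches from about 0.35 to 0.875 m from the base axis. Payload 4.2 kg.
Tool frame: the origin (TCP) lies between the finger pads; the fingertips stand 11 mm ahead of it and the grasp point (between the pads) lies 8 mm behind it; z points along the fingers, y is the direction in which the jaws open and shut (so a half turn about z gives the same grasp; the last joint's range is limited). The gripper opens to 87 mm and grips with 3 to 60 N. Pads are 19 mm wide; open, the fingers measure 117 mm over their backs; the gripper's body (75 mm by 190 mm) begins 51 mm behind the grasp point.
Start: joints at [-49.698, 22.042, 0.453, 0, -68.411, -14.817], TCP at [0.269, -0.564, 0.234] pointing down, gripper open.
Joint ranges: [-179.83, 179.83], [-69.29, 118.12], [-61.27, 80.66], [-181.25, 117.63], [-171.15, -9.14], [-177.46, 177.46]. Speed limits (degrees/s): [159.86, 159.86, 180, 180, 180, 180].

### API

Orientations are given as a 3x3 rotation matrix whose columns are the frame's x, y, z axes.
In Python, from station import sense, capture, get_calibration, finish_job, search_frame, cut_out gives the robot as it stands.
- The arm moves only by the tool arm_command, never from a script. Its argument "rows" is a list of rows, each an object with "fingers": the opening in per cent of the stroke, from 0 (shut) to 100 (fully open); "travel": the shift along the tool's x, y, z in cm, a list of three; "roll": the turn about the tool's z in degrees. A call has 1 to 10 rows; each row is the pose to reach, as a shift and turn from the pose commanded when the call began, along the tool's axes at that moment; what a row does not reach only later rows make up. A row lasts 1/10 s, in which the tool goes at most 50 mm and 8.59 degrees, less where a joint would pass 70% of its speed; a pose out of reach is approached as far as the arm can. A call with a gripper value outside its range is refused whole. The fingers move at their own pace and stop on an object; the grip force is fixed at half the most. Time passes only in rows, so rows that repeat a pose let the fingers close. It gives the time, the measured TCP pose, the force and the opening at its end, in the units of the state.
- sense(): the state, without advancing time (a new reading comes with each control period).
- capture(name): name is "scene" or "top" or "wrist"; returns (picture, depth): 420x560x3 uint8, red, green, blue; 420x560 float32, m along the optical axis (not along the pixel's ray), 0 where there is no reading.
- get_calibration(name): a dict with "fov_y" (degrees; the focal length in pixels is half the picture's height over the tangent of half this angle, whatever the lens; pixels are square), "cx", "cy" (the principal point, pixels), "origin" and "attitude" of the camera in the world; the wrist camera has in their place "mount" (4x4, takes a point from camera to tool coordinates, whose origin is the TCP and whose axes are the flange's). Camera axes: x right, y down, z forward; pixel columns grow to the right and rows downward; lengths in m; the calibration is good to about 2 mm. A picture is of the moment at which its call begins: read the wrist's pose just before it. get_calibration takes no time and is no camera call.
- finish_job(): hands the job in, once; it reports no verdict.
Trained networks look in the newest picture that a camera, given by its name, has taken for a name from the list of things; names that differ only in an ending like _2 or _b are one class to them, and where a whole thing is asked for, a point or a joint stands for the part that bears it (a point fixed in the world has none). Each returns a list of dicts, best first, with "p" (0 to 1); they miss things now and then, are a little off and sometimes report something else, mostly with a low value. They report only what shows in the picture. A call takes as long as a camera call.
- search_frame(camera, label): "position" ([x, y, z] in m, in world coordinates, good to about 4 mm: the middle of the surface that is visible of it).
- cut_out(camera, label): "mask" (420x560 bool, what is visible of it).
The state is a dict: "time_s": time; "joints": joint angles; "joint_velocities": joint speeds; "effort": joint torques, N m; "tcp_pos": TCP position; "ee_rot": TCP orientation; "wrist_force": force on the tool from outside, world axes, zero at the start; "moment": the same for the moment, N m; "gripper_width": opening from 0.0 (shut) to 1.0 (fully open).
Only numpy, scipy, OpenCV 4.12 (cv2) and the standard library are available. Lean on these libraries where they do the work, as an engineer would, in place of code of your own. Each camera call takes 0.05 s, during which the arm holds its last target. There are 200 camera calls.

## Working session

There is one attempt and no reset: what is moved stays moved. The work goes in short steps, Python scripts to look and compute and a tool call to move; the robot and the scene stay as the last step left them, time stands still between calls to the robot, and variables do not carry over. Pictures are saved under pics/ and viewed, about 12 in all and at most 16, crops included, and the job is handed in when it is done.

Besides the shell and the picture viewer there is one more tool, called after "Emit:" by a JSON object that holds its "fn" and its "kwargs". arm_command: Moves the arm, as the interface text tells. Its arguments: {"type":"object","properties":{"rows":{"type":"array","items":{"type":"object","properties":{"fingers":{"type":"number"},"travel":{"type":"array","items":{"type":"number"}},"roll":{"type":"number"}}}}},"required":["rows"]}

```bash
mkdir -p pics; ls; cat > h.py <<'E'
import numpy as np, cv2
from station import *
def cam(name,s=None):
    c=get_calibration(name); f=210/np.tan(np.radians(c["fov_y"]/2))
    if "mount" in c:
        M=np.array(c["mount"]); s=s or sense(); R=np.array(s["ee_rot"]); 
        return f,c["cx"],c["cy"],R@M[:3,:3],R@M[:3,3]+np.array(s["tcp_pos"])
    return f,c["cx"],c["cy"],np.array(c["attitude"]),np.array(c["origin"])
def cloud(name,depth,s=None):
    f,cx,cy,R,o=cam(name,s); v,u=np.mgrid[:420,:560]
    P=np.stack([(u-cx)/f*depth,(v-cy)/f*depth,depth],-1)
    return P@R.T+o
def save(n,p): cv2.imwrite("pics/"+n,p[:,:,::-1])
def maskpose(P,m,d):
    q=P[m&(d>0)]; zt=np.percentile(q[:,2],95); t=q[q[:,2]>zt-.008]
    (c,sz,a)=cv2.minAreaRect((t[:,:2]*1000).astype(np.float32))
    if sz[0]<sz[1]: sz=sz[::-1]; a+=90
    return np.round(c,1),np.round(sz,1),round((a+90)%180-90,1),round(zt*1000,1),len(t)
N="shoe_tray stain_tray shoe_brush black_cream scrub_brush tablet_jar stain_bottle brown_cream thread_spool tape_measure".split()
E
cat > a.py <<'E'
from h import *
for n in ["scene","top"]:
    p,d=capture(n); save(n+"0.png",p); P=cloud(n,d)
    print(n,cam(n)[4],cam(n)[0])
    for l in N:
        for r in cut_out(n,l)[:2]:
            if r["mask"].sum()>20: print(l,round(r["p"],2),r["mask"].sum(),*maskpose(P,r["mask"],d))
print(sense()); print(get_calibration("wrist"))
E
python3 a.py
```

```text
pics
scene [ 1.24869885 -0.23568047  0.67371355] 434.4563937440649
shoe_tray 0.74 3884 [ 506.2 -303.7] [288.5  84.4] -8.5 28.7 951
stain_tray 0.68 3104 [516.  310.1] [298.4  86.4] -9.0 28.6 901
stain_tray 0.57 744 [559.5  -8.9] [56.1 53. ] -40.5 61.7 367
shoe_brush 0.94 1287 [444.7 105. ] [152.5 110.7] 41.6 49.0 730
scrub_brush 0.81 793 [454.7 -94.9] [95.9 44.7] 85.0 42.0 466
tablet_jar 0.91 722 [559.3  -9.8] [54.7 53.9] 74.0 61.7 364
stain_bottle 0.7 630 [548.7 120. ] [24.3 23.7] 42.8 100.3 87
stain_bottle 0.68 3047 [517.  309.7] [296.2  85.9] -9.0 28.6 874
brown_cream 0.78 650 [ 575.3 -130.9] [92. 50.] -28.3 51.8 328
thread_spool 0.6 541 [642.3 -18.7] [41.3 40.5] -70.0 51.8 245
tape_measure 0.79 801 [ 653.3 -131.6] [56.8 37.7] -24.8 54.2 393
top [ 0.52374485 -0.0189573   0.72349199] 380.0343111177026
shoe_tray 0.94 7948 [ 506.9 -303.3] [283.8  85.4] -8.5 28.9 1724
stain_tray 0.81 7771 [516.5 310.5] [296.   85.6] -9.0 29.5 1814
shoe_brush 0.88 2232 [434.9  97.7] [148.9  48.5] 79.1 49.8 2080
shoe_brush 0.47 7679 [517.7 310.2] [293.7  85.3] -9.0 29.4 1753
black_cream 0.88 754 [652.  1
[... 1061 characters left out ...]
0241606e-01,  9.02713774e-01, -4.93367416e-05],
       [-3.83135120e-05, -7.29143724e-05, -9.99999997e-01]]), 'wrist_force': array([-1.00870697,  0.00167025,  0.28850502]), 'moment': array([ 0.00299124, -0.01510295,  0.00939305]), 'gripper_width': 0.9987189722665848}
{'fov_y': 61.546479395914666, 'cx': 280.42086122212174, 'cy': 210.30865738166602, 'mount': array([[-8.86104443e-04, -9.57172929e-01, -2.89515454e-01,
         8.03800810e-02],
       [ 9.99999400e-01, -1.03442723e-03,  3.59296286e-04,
         1.17422384e-03],
       [-6.43391347e-04, -2.89514962e-01,  9.57173272e-01,
        -1.50588335e-01],
       [ 0.00000000e+00,  0.00000000e+00,  0.00000000e+00,
         1.00000000e+00]])}
```

View pics/top0.png

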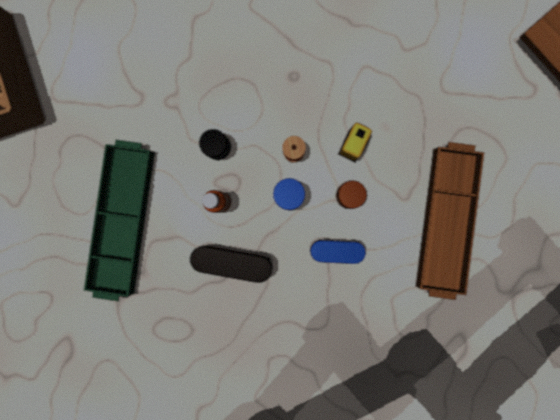

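View pics/scene0.png

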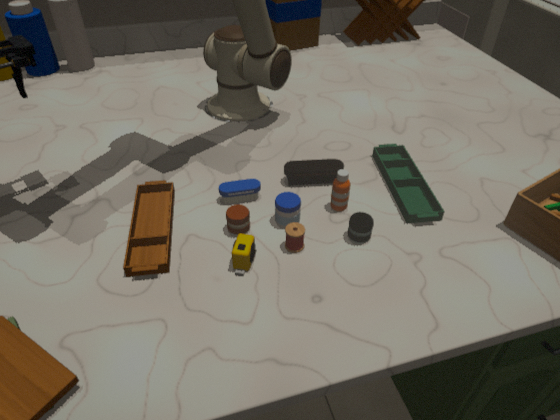

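The top view shows the shoe tray's jar compartment at the far end (divider near row 192). The green tray's long compartment is also at the far end, with dividers at rows 214 and 257. The black cream is at (215,145) and the brown at (352,194). Both views agree to within a few mm.

```bash
cat > go.py <<'E'
import sys; from h import *
def go(x,y,z,yaw):
    s=sense(); R=np.array(s["ee_rot"]); d=R.T@(np.array([x,y,z])/1000-s["tcp_pos"])*100
    a=np.degrees(np.arctan2(R[1,1],R[0,1])); r=(a-yaw+180)%360-180
    print("travel",np.round(d,2),"roll",round(r,2),"yaw",round(a,2),"dist",round(float(np.linalg.norm(d)),1))
    return
if __name__=="__main__": 
    a=list(map(float,sys.argv[1:]))
    for i in range(0,len(a),4): go(*a[i:i+4])
E
python3 go.py 435 98 200 169.1
```

```text
travel [-43.48  52.63   3.36] roll -53.62 yaw 115.48 dist 68.4
```

Emit:
{"fn": "arm_command", "kwargs": {"rows": [{"travel":[-43.5,52.6,3.4],"roll":-53.6,"fingers":100},{"travel":[-43.5,52.6,3.4],"roll":-53.6,"fingers":100},{"travel":[-43.5,52.6,3.4],"roll":-53.6,"fingers":100},{"travel":[-43.5,52.6,3.4],"roll":-53.6,"fingers":100},{"travel":[-43.5,52.6,3.4],"roll":-53.6,"fingers":100},{"travel":[-43.5,52.6,3.4],"roll":-53.6,"fingers":100},{"travel":[-43.5,52.6,3.4],"roll":-53.6,"fingers":100},{"travel":[-43.5,52.6,3.4],"roll":-53.6,"fingers":100},{"travel":[-43.5,52.6,3.4],"roll":-53.6,"fingers":100},{"travel":[-43.5,52.6,3.4],"roll":-53.6,"fingers":100}]}}

```text
time_s: 2.1
tcp_pos: [0.3908, -0.0779, 0.2092]
ee_rot: [[-0.189, -0.982, 0.002], [-0.982, 0.189, 0.0], [-0.001, -0.002, -1.0]]
wrist_force: [1.0, -1.1, -0.6]
gripper_width: 0.996
```

```bash
python3 go.py 435 98 200 169.1
```

```text
travel [-18.1   -1.01   0.93] roll -0.0 yaw 169.1 dist 18.2
```

Emit:
{"fn": "arm_command", "kwargs": {"rows": [{"travel":[-18.1,-1.0,0.9],"roll":0,"fingers":100},{"travel":[-18.1,-1.0,0.9],"roll":0,"fingers":100},{"travel":[-18.1,-1.0,0.9],"roll":0,"fingers":100},{"travel":[-18.1,-1.0,0.9],"roll":0,"fingers":100},{"travel":[-18.1,-1.0,0.9],"roll":0,"fingers":100},{"travel":[-18.1,-1.0,0.9],"roll":0,"fingers":100}]}}

```text
time_s: 2.7
tcp_pos: [0.4345, 0.0965, 0.1995]
ee_rot: [[-0.188, -0.982, -0.001], [-0.982, 0.188, -0.0], [0.0, 0.001, -1.0]]
wrist_force: [0.0, -0.1, -0.1]
gripper_width: 0.997
```

```bash
cat > w.py <<'E'
import sys; from h import *
s=sense(); p,d=capture("wrist"); P=cloud("wrist",d,s)
print("tcp",np.round(np.array(s["tcp_pos"])*1000,1),"grip",round(s["gripper_width"],3),"F",np.round(s["wrist_force"],1))
for l in sys.argv[2:]:
    for r in cut_out("wrist",l)[:2]:
        if r["mask"].sum()>20: print(l,round(r["p"],2),r["mask"].sum(),*maskpose(P,r["mask"],d))
if sys.argv[1]!="-": save(sys.argv[1],p)
E
python3 w.py w1.png shoe_brush; python3 go.py 435 98 200 169.1
```

```text
tcp [434.5  96.5 199.5] grip 0.997 F [ 0.  -0.1 -0.1]
shoe_brush 0.64 8212 [433.1  98.8] [148.7  48. ] 79.1 47.6 8007
travel [-0.27 -0.01 -0.03] roll -0.05 yaw 169.05 dist 0.3
```

Emit:
{"fn": "arm_command", "kwargs": {"rows": [{"travel":[-0.2,0,5],"roll":0,"fingers":100},{"travel":[-0.2,0,10],"roll":0,"fingers":100},{"travel":[-0.2,0,13],"roll":0,"fingers":90},{"travel":[-0.2,0,15],"roll":0,"fingers":80},{"travel":[-0.2,0,15.9],"roll":0,"fingers":70},{"travel":[-0.2,0,15.9],"roll":0,"fingers":65},{"travel":[-0.2,0,15.9],"roll":0,"fingers":0},{"travel":[-0.2,0,15.9],"roll":0,"fingers":0},{"travel":[-0.2,0,15.9],"roll":0,"fingers":0},{"travel":[-0.2,0,15.9],"roll":0,"fingers":0}]}}

```text
time_s: 3.8
tcp_pos: [0.4358, 0.0982, 0.0419]
ee_rot: [[-0.189, -0.982, 0.002], [-0.982, 0.189, 0.001], [-0.001, -0.002, -1.0]]
wrist_force: [-2.0, -1.1, 7.4]
gripper_width: 0.548
```

Emit:
{"fn": "arm_command", "kwargs": {"rows": [{"travel":[0,0,0],"roll":0,"fingers":0},{"travel":[0,0,0],"roll":0,"fingers":0},{"travel":[0,0,-2],"roll":0,"fingers":0},{"travel":[0,0,-6],"roll":0,"fingers":0},{"travel":[0,0,-11],"roll":0,"fingers":0},{"travel":[0,0,-14],"roll":0,"fingers":0},{"travel":[0,0,-15],"roll":0,"fingers":0}]}}

```text
time_s: 4.5
tcp_pos: [0.4366, 0.0989, 0.1944]
ee_rot: [[-0.189, -0.982, 0.007], [-0.982, 0.189, 0.004], [-0.005, -0.006, -1.0]]
wrist_force: [-0.1, 0.3, -2.4]
gripper_width: 0.546
```

```bash
python3 w.py w2.png shoe_brush;python3 go.py 468.1 -297.7 190 81.5
```

```text
tcp [436.6  98.9 194.4] grip 0.546 F [-0.1  0.3 -2.4]
shoe_brush 0.77 21403 [432.6  84. ] [119.3  49. ] 78.9 199.8 21290
travel [ 38.26 -10.72   0.09] roll 87.57 yaw 169.07 dist 39.7
```

Emit:
{"fn": "arm_command", "kwargs": {"rows": [{"travel":[4,-1,0],"roll":8.5,"fingers":0},{"travel":[8,-2,0],"roll":17,"fingers":0},{"travel":[12,-3,0],"roll":25.5,"fingers":0},{"travel":[16,-4,0],"roll":34,"fingers":0},{"travel":[20,-5,0],"roll":42.5,"fingers":0},{"travel":[24,-6,0],"roll":51,"fingers":0},{"travel":[28,-7.5,0],"roll":59.5,"fingers":0},{"travel":[32,-9,0],"roll":68,"fingers":0},{"travel":[36,-10,0],"roll":76.5,"fingers":0},{"travel":[38.2,-10.7,0],"roll":84,"fingers":0}]}}

```text
time_s: 5.6
tcp_pos: [0.4664, -0.2995, 0.1871]
ee_rot: [[-0.996, 0.094, -0.005], [0.094, 0.996, 0.002], [0.006, 0.002, -1.0]]
wrist_force: [0.6, 0.7, -1.8]
gripper_width: 0.549
```

```bash
python3 go.py 468.1 -297.7 190 81.5
```

```text
travel [-0.16  0.19 -0.29] roll 3.1 yaw 84.6 dist 0.4
```

Emit:
{"fn": "arm_command", "kwargs": {"rows": [{"travel":[-0.1,0.1,0],"roll":3.1,"fingers":0},{"travel":[-0.1,0.1,0],"roll":3.1,"fingers":0},{"travel":[-0.1,0.1,0],"roll":3.1,"fingers":0}]}}

```text
time_s: 5.9
tcp_pos: [0.468, -0.2959, 0.1885]
ee_rot: [[-0.99, 0.138, -0.004], [0.138, 0.99, 0.002], [0.004, 0.001, -1.0]]
wrist_force: [0.3, 0.7, -1.0]
gripper_width: 0.548
```

```bash
python3 w.py w3.png shoe_tray shoe_brush;python3 go.py 468.1 -297.7 190 81.5; cat > t.py <<'E'
from h import *
import sys
p,d=capture("top"); P=cloud("top",d)
for l in sys.argv[2:]:
    for r in cut_out("top",l)[:1]: print(l,round(r["p"],2),*maskpose(P,r["mask"],d))
if sys.argv[1]!="-": save(sys.argv[1],p)
E
python3 t.py - shoe_tray shoe_brush
```

```text
tcp [ 468.  -295.9  188.5] grip 0.548 F [ 0.3  0.7 -1. ]
shoe_tray 0.74 3961 [ 389.  -286.3] [86.2 50.5] 85.0 27.9 1805
shoe_brush 0.65 21690 [ 451.3 -293. ] [120.1  48.2] -8.0 194.1 21531
shoe_brush 0.41 2396 [ 506.8 -171.1] [187.7  35.3] 53.1 50.5 1243
travel [ 0.03 -0.2   0.01] roll 0.57 yaw 82.07 dist 0.2
shoe_tray 0.68 [ 542.8 -275.8] [240.2 225.3] -53.5 30.2 189
```

View pics/w3.png

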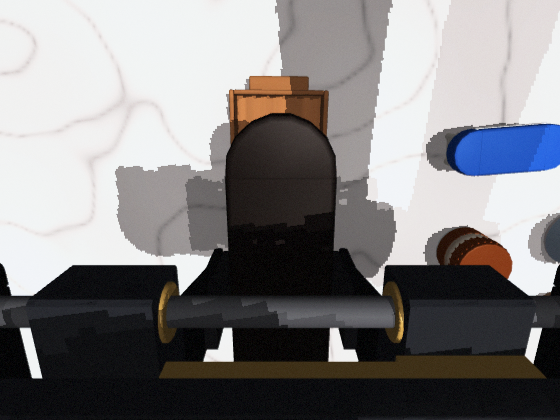

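Emit:
{"fn": "arm_command", "kwargs": {"rows": [{"travel":[0,-0.2,4],"roll":0.6,"fingers":0},{"travel":[0,-0.2,8],"roll":0.6,"fingers":0},{"travel":[0,-0.2,11],"roll":0.6,"fingers":0},{"travel":[0,-0.2,13],"roll":0.6,"fingers":0},{"travel":[0,-0.2,13.7],"roll":0.6,"fingers":0},{"travel":[0,-0.2,14.1],"roll":0.6,"fingers":0},{"travel":[0,-0.2,14.1],"roll":0.6,"fingers":0},{"travel":[0,-0.2,14.1],"roll":0.6,"fingers":0}]}}

```text
time_s: 7.0
tcp_pos: [0.4696, -0.2987, 0.0509]
ee_rot: [[-0.989, 0.149, 0.002], [0.149, 0.989, -0.001], [-0.003, -0.001, -1.0]]
wrist_force: [0.9, -0.1, -1.4]
gripper_width: 0.547
```

```bash
python3 go.py 468.1 -297.7 46 81.5
```

```text
travel [0.16 0.08 0.49] roll -0.09 yaw 81.41 dist 0.5
```

Emit:
{"fn": "arm_command", "kwargs": {"rows": [{"travel":[0,0,0.2],"roll":0,"fingers":0},{"travel":[0,0,0.3],"roll":0,"fingers":0},{"travel":[0,0,0.3],"roll":0,"fingers":0}]}}

```text
time_s: 7.3
tcp_pos: [0.4687, -0.2985, 0.0469]
ee_rot: [[-0.989, 0.15, 0.0], [0.15, 0.989, -0.0], [-0.0, -0.0, -1.0]]
wrist_force: [0.0, -0.1, -0.9]
gripper_width: 0.545
```

Emit:
{"fn": "arm_command", "kwargs": {"rows": [{"travel":[0,0,0.1],"roll":0,"fingers":70},{"travel":[0,0,0.1],"roll":0,"fingers":80},{"travel":[0,0,0.1],"roll":0,"fingers":100},{"travel":[0,0,0.1],"roll":0,"fingers":100},{"travel":[0,0,-2],"roll":0,"fingers":100},{"travel":[0,0,-6],"roll":0,"fingers":100},{"travel":[0,0,-11],"roll":0,"fingers":100},{"travel":[0,0,-15],"roll":0,"fingers":100}]}}

```text
time_s: 8.1
tcp_pos: [0.469, -0.2987, 0.1994]
ee_rot: [[-0.989, 0.149, 0.002], [0.149, 0.989, -0.001], [-0.002, -0.001, -1.0]]
wrist_force: [0.5, -0.4, -0.1]
gripper_width: 0.995
```

```bash
python3 w.py w4.png shoe_brush shoe_tray; python3 go.py 652 125 190 81.5
```

```text
tcp [ 469.  -298.7  199.4] grip 0.995 F [ 0.5 -0.4 -0.1]
shoe_brush 0.76 8405 [ 466.4 -297.3] [147.6  48.1] -8.7 51.5 8276
shoe_tray 0.61 12171 [ 505.1 -303.2] [283.1  84.1] -8.5 27.9 4575
travel [-11.61  44.65   1.06] roll -0.1 yaw 81.4 dist 46.1
```

View pics/w4.png

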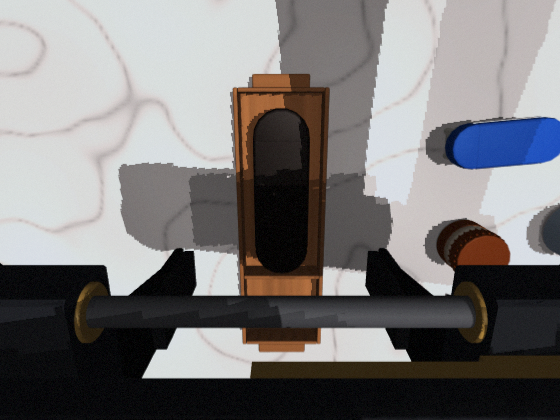

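The brush lies centred in its compartment with its top at 51 mm, so it is on the floor. Next is the black cream.

Emit:
{"fn": "arm_command", "kwargs": {"rows": [{"travel":[-1.2,4.5,0],"roll":0,"fingers":100},{"travel":[-2.4,9,0],"roll":0,"fingers":100},{"travel":[-3.6,14,0],"roll":0,"fingers":100},{"travel":[-4.9,19,0],"roll":0,"fingers":100},{"travel":[-6.2,24,0],"roll":0,"fingers":100},{"travel":[-7.5,29,0],"roll":0,"fingers":100},{"travel":[-8.8,34,0],"roll":0,"fingers":100},{"travel":[-10,39,0],"roll":0,"fingers":100},{"travel":[-11,43,0],"roll":0,"fingers":100},{"travel":[-11.6,44.7,0],"roll":0,"fingers":100}]}}

```text
time_s: 9.25
tcp_pos: [0.6507, 0.1302, 0.1942]
ee_rot: [[-0.989, 0.146, -0.002], [0.146, 0.989, -0.0], [0.002, -0.001, -1.0]]
wrist_force: [0.5, -0.5, 0.2]
gripper_width: 0.998
```

Emit:
{"fn": "arm_command", "kwargs": {"rows": [{"travel":[0,0,0.5],"roll":0,"fingers":100},{"travel":[0,0,0.5],"roll":0,"fingers":100}]}}

```text
time_s: 9.45
tcp_pos: [0.6489, 0.1259, 0.1889]
ee_rot: [[-0.989, 0.15, -0.005], [0.15, 0.989, -0.001], [0.005, -0.002, -1.0]]
wrist_force: [-0.2, -0.7, 0.3]
gripper_width: 1.004
```

```bash
python3 w.py w5.png black_cream ; python3 go.py 652 125 40 81.5
```

```text
tcp [648.9 125.9 188.9] grip 1.004 F [-0.2 -0.7  0.3]
black_cream 0.91 3024 [650.4 127.3] [50.7 50.1] 78.3 50.5 2597
travel [-0.28  0.07 15.07] roll -0.18 yaw 81.32 dist 15.1
```

Emit:
{"fn": "arm_command", "kwargs": {"rows": [{"travel":[-0.2,0.1,4],"roll":0,"fingers":100},{"travel":[-0.2,0.1,8],"roll":0,"fingers":100},{"travel":[-0.2,0.1,12],"roll":0,"fingers":90},{"travel":[-0.2,0.1,14],"roll":0,"fingers":80},{"travel":[-0.2,0.1,15],"roll":0,"fingers":70},{"travel":[-0.2,0.1,15],"roll":0,"fingers":65},{"travel":[-0.2,0.1,15],"roll":0,"fingers":0},{"travel":[-0.2,0.1,15],"roll":0,"fingers":0},{"travel":[-0.2,0.1,15],"roll":0,"fingers":0},{"travel":[-0.2,0.1,15],"roll":0,"fingers":0}]}}

```text
time_s: 10.55
tcp_pos: [0.6536, 0.1269, 0.0437]
ee_rot: [[-0.989, 0.149, 0.003], [0.149, 0.989, 0.001], [-0.003, 0.001, -1.0]]
wrist_force: [-0.3, -1.9, 4.3]
gripper_width: 0.568
```

Emit:
{"fn": "arm_command", "kwargs": {"rows": [{"travel":[0,0,0],"roll":0,"fingers":0},{"travel":[0,0,0],"roll":0,"fingers":0},{"travel":[0,0,-2],"roll":0,"fingers":0},{"travel":[0,0,-6],"roll":0,"fingers":0},{"travel":[0,0,-11],"roll":0,"fingers":0},{"travel":[0,0,-14],"roll":0,"fingers":0},{"travel":[0,0,-15],"roll":0,"fingers":0}]}}

```text
time_s: 11.25
tcp_pos: [0.654, 0.1276, 0.1963]
ee_rot: [[-0.989, 0.149, 0.007], [0.149, 0.989, 0.003], [-0.007, 0.004, -1.0]]
wrist_force: [0.4, -0.1, -1.4]
gripper_width: 0.568
```

```bash
python3 go.py 594.1 -316.5 190 81.5
```

```text
travel [ -0.71 -44.81   0.46] roll -0.09 yaw 81.41 dist 44.8
```

Emit:
{"fn": "arm_command", "kwargs": {"rows": [{"travel":[0,-4.5,0],"roll":0,"fingers":0},{"travel":[0,-9,0],"roll":0,"fingers":0},{"travel":[0,-14,0],"roll":0,"fingers":0},{"travel":[-0.2,-19,0],"roll":0,"fingers":0},{"travel":[-0.3,-24,0],"roll":0,"fingers":0},{"travel":[-0.4,-29,0],"roll":0,"fingers":0},{"travel":[-0.5,-34,0],"roll":0,"fingers":0},{"travel":[-0.6,-39,0],"roll":0,"fingers":0},{"travel":[-0.7,-43,0],"roll":0,"fingers":0},{"travel":[-0.7,-44.8,0],"roll":0,"fingers":0}]}}

```text
time_s: 12.25
tcp_pos: [0.5905, -0.32, 0.1895]
ee_rot: [[-0.988, 0.154, -0.003], [0.154, 0.988, 0.001], [0.003, 0.001, -1.0]]
wrist_force: [0.7, 0.9, -1.6]
gripper_width: 0.565
```

Emit:
{"fn": "arm_command", "kwargs": {"rows": [{"travel":[0,0,0],"roll":0,"fingers":0},{"travel":[0,0,0],"roll":0,"fingers":0},{"travel":[0,0,0],"roll":0,"fingers":0}]}}

```text
time_s: 12.55
tcp_pos: [0.5925, -0.3156, 0.1912]
ee_rot: [[-0.989, 0.148, -0.001], [0.148, 0.989, 0.001], [0.001, 0.001, -1.0]]
wrist_force: [0.0, 0.3, -0.3]
gripper_width: 0.566
```

```bash
python3 w.py w6.png shoe_tray black_cream; python3 go.py 595 -316.5 47 81.5
```

```text
tcp [ 592.5 -315.6  191.2] grip 0.566 F [ 0.   0.3 -0.3]
shoe_tray 0.75 12460 [ 532.5 -307.1] [199.8  84.3] -8.4 27.8 2942
shoe_tray 0.32 4273 [ 651.2 -130.3] [57.5 39.6] -26.7 53.8 2465
black_cream 0.75 8115 [ 577.7 -312.6] [49.4 39.1] 81.1 197.8 6281
black_cream 0.74 4519 [ 554.3 -121.6] [50.4 49.1] -68.7 50.6 3261
travel [-0.24 -0.04 14.48] roll -0.0 yaw 81.5 dist 14.5
```

Emit:
{"fn": "arm_command", "kwargs": {"rows": [{"travel":[-0.2,0,4],"roll":0,"fingers":0},{"travel":[-0.2,0,8],"roll":0,"fingers":0},{"travel":[-0.2,0,11],"roll":0,"fingers":0},{"travel":[-0.2,0,13],"roll":0,"fingers":0},{"travel":[-0.2,0,13.8],"roll":0,"fingers":0},{"travel":[-0.2,0,14.2],"roll":0,"fingers":0},{"travel":[-0.2,0,14.3],"roll":0,"fingers":0},{"travel":[-0.2,0,14.3],"roll":0,"fingers":0},{"travel":[-0.2,0,14.3],"roll":0,"fingers":0}]}}

```text
time_s: 13.6
tcp_pos: [0.595, -0.3177, 0.0501]
ee_rot: [[-0.989, 0.15, 0.002], [0.15, 0.989, -0.001], [-0.002, -0.0, -1.0]]
wrist_force: [0.3, 0.6, -1.2]
gripper_width: 0.57
```

Emit:
{"fn": "arm_command", "kwargs": {"rows": [{"travel":[0,0,0.2],"roll":0,"fingers":0},{"travel":[0,0,0.3],"roll":0,"fingers":0},{"travel":[0,0,0.3],"roll":0,"fingers":0},{"travel":[0,0,0.3],"roll":0,"fingers":0}]}}

```text
time_s: 14.0
tcp_pos: [0.5949, -0.3178, 0.0477]
ee_rot: [[-0.989, 0.149, 0.002], [0.149, 0.989, -0.001], [-0.002, -0.001, -1.0]]
wrist_force: [-1.1, 1.1, 5.2]
gripper_width: 0.567
```

Emit:
{"fn": "arm_command", "kwargs": {"rows": [{"travel":[0,0,0],"roll":0,"fingers":70},{"travel":[0,0,0],"roll":0,"fingers":80},{"travel":[0,0,0],"roll":0,"fingers":100},{"travel":[0,0,0],"roll":0,"fingers":100},{"travel":[0,0,-2],"roll":0,"fingers":100},{"travel":[0,0,-6],"roll":0,"fingers":100},{"travel":[0,0,-11],"roll":0,"fingers":100},{"travel":[0,0,-15],"roll":0,"fingers":100}]}}

```text
time_s: 14.8
tcp_pos: [0.5945, -0.3178, 0.1983]
ee_rot: [[-0.989, 0.15, 0.001], [0.15, 0.989, -0.001], [-0.002, -0.001, -1.0]]
wrist_force: [1.1, 0.3, 0.8]
gripper_width: 0.994
```

```bash
python3 w.py w7.png black_cream shoe_tray; python3 go.py 454 -94.3 190 176.5
```

```text
tcp [ 594.5 -317.8  198.3] grip 0.994 F [1.1 0.3 0.8]
black_cream 0.85 2835 [ 592.3 -316.2] [50.7 48.8] -6.6 54.6 2521
shoe_tray 0.58 11896 [ 539.5 -308.2] [213.3  84.2] -8.5 27.9 3889
travel [17.38 20.    0.81] roll -95.1 yaw 81.4 dist 26.5
```

View pics/w7.png

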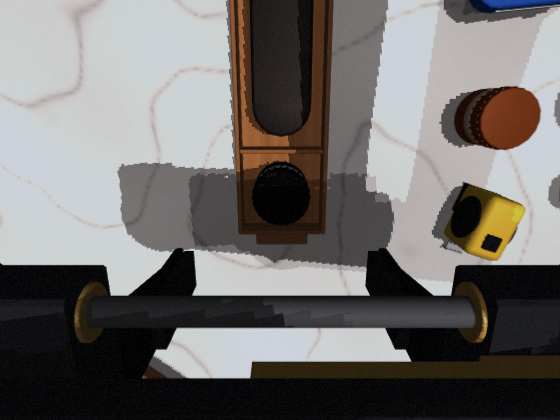

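The black cream stands in its compartment at (281,192), with its top at 54 mm as expected. Next is the scrub brush.

Emit:
{"fn": "arm_command", "kwargs": {"rows": [{"travel":[1.7,2,0],"roll":-8.5,"fingers":100},{"travel":[3.5,4,0],"roll":-17,"fingers":100},{"travel":[5.2,6,0],"roll":-25.5,"fingers":100},{"travel":[7,8,0],"roll":-34,"fingers":100},{"travel":[8.7,10,0],"roll":-42.5,"fingers":100},{"travel":[10.4,12,0],"roll":-51,"fingers":100},{"travel":[12.2,14,0],"roll":-59.5,"fingers":100},{"travel":[14,16,0],"roll":-68,"fingers":100},{"travel":[16,18,0],"roll":-76.5,"fingers":100},{"travel":[17.4,20,0.5],"roll":-85,"fingers":100}]}}

```text
time_s: 15.95
tcp_pos: [0.4504, -0.0929, 0.1897]
ee_rot: [[-0.23, -0.973, -0.002], [-0.973, 0.23, 0.0], [0.0, 0.002, -1.0]]
wrist_force: [1.0, 0.1, -0.6]
gripper_width: 1.002
```

Emit:
{"fn": "arm_command", "kwargs": {"rows": [{"travel":[0,0,0],"roll":-8,"fingers":100},{"travel":[0,0,0],"roll":-10,"fingers":100},{"travel":[0,0,0],"roll":-10,"fingers":100},{"travel":[0,0,0],"roll":-10,"fingers":100}]}}

```text
time_s: 16.35
tcp_pos: [0.4516, -0.0937, 0.1898]
ee_rot: [[-0.064, -0.998, -0.002], [-0.998, 0.064, -0.0], [0.0, 0.002, -1.0]]
wrist_force: [0.9, 0.1, -0.5]
gripper_width: 1.0
```

```bash
python3 w.py w8.png scrub_brush ; python3 go.py 454 -94.3 33 176.5
```

```text
tcp [451.6 -93.7 189.8] grip 1.0 F [ 0.9  0.1 -0.5]
scrub_brush 0.77 4539 [452.  -94.2] [99.2 41. ] 86.6 40.6 4460
scrub_brush 0.19 4797 [ 650.4 -130. ] [57.4 38.8] -26.1 53.9 2944
travel [ 0.03 -0.24 15.71] roll -0.17 yaw 176.33 dist 15.7
```

Emit:
{"fn": "arm_command", "kwargs": {"rows": [{"travel":[0,0,4],"roll":0,"fingers":100},{"travel":[0,0,8],"roll":0,"fingers":100},{"travel":[0,0,12],"roll":0,"fingers":90},{"travel":[0,0,14.2],"roll":0,"fingers":80},{"travel":[0,0,15.2],"roll":0,"fingers":70},{"travel":[0,0,15.2],"roll":0,"fingers":60},{"travel":[0,0,15.2],"roll":0,"fingers":60},{"travel":[0,0,15.2],"roll":0,"fingers":60}]}}

```text
time_s: 17.25
tcp_pos: [0.4533, -0.0936, 0.04]
ee_rot: [[-0.063, -0.998, 0.003], [-0.998, 0.063, 0.0], [-0.001, -0.003, -1.0]]
wrist_force: [0.4, -0.1, 0.1]
gripper_width: 0.616
```

Emit:
{"fn": "arm_command", "kwargs": {"rows": [{"travel":[0,0,0.1],"roll":0,"fingers":55},{"travel":[0,0,0.1],"roll":0,"fingers":0},{"travel":[0,0,0.1],"roll":0,"fingers":0},{"travel":[0,0,0.1],"roll":0,"fingers":0},{"travel":[0,0,0.1],"roll":0,"fingers":0},{"travel":[0,0,0.1],"roll":0,"fingers":0}]}}

```text
time_s: 17.85
tcp_pos: [0.4526, -0.0936, 0.0382]
ee_rot: [[-0.063, -0.998, 0.001], [-0.998, 0.063, -0.0], [-0.0, -0.001, -1.0]]
wrist_force: [0.3, 0.4, 5.1]
gripper_width: 0.454
```

Emit:
{"fn": "arm_command", "kwargs": {"rows": [{"travel":[0,0,0],"roll":0,"fingers":0},{"travel":[0,0,-2],"roll":0,"fingers":0},{"travel":[0,0,-6],"roll":0,"fingers":0},{"travel":[0,0,-11],"roll":0,"fingers":0},{"travel":[0,0,-14],"roll":0,"fingers":0},{"travel":[0,0,-15],"roll":0,"fingers":0}]}}

```text
time_s: 18.45
tcp_pos: [0.4536, -0.0936, 0.1908]
ee_rot: [[-0.063, -0.998, 0.006], [-0.998, 0.063, 0.001], [-0.001, -0.006, -1.0]]
wrist_force: [0.3, -0.3, -0.9]
gripper_width: 0.458
```

```bash
python3 go.py 587.4 299 190 81
```

```text
travel [-40.02 -10.89   0.2 ] roll 95.4 yaw 176.4 dist 41.5
```

Emit:
{"fn": "arm_command", "kwargs": {"rows": [{"travel":[-4,-1,0],"roll":8.5,"fingers":0},{"travel":[-8,-2,0],"roll":17,"fingers":0},{"travel":[-12,-3,0],"roll":25.5,"fingers":0},{"travel":[-16,-4,0],"roll":34,"fingers":0},{"travel":[-20,-5,0],"roll":42.5,"fingers":0},{"travel":[-24,-6,0],"roll":51,"fingers":0},{"travel":[-28,-7.5,0],"roll":59.5,"fingers":0},{"travel":[-32,-8.7,0],"roll":68,"fingers":0},{"travel":[-36,-9.8,0],"roll":76.5,"fingers":0},{"travel":[-40,-10.9,0],"roll":85,"fingers":0}]}}

```text
time_s: 19.45
tcp_pos: [0.5855, 0.2998, 0.185]
ee_rot: [[-1.0, -0.022, -0.004], [-0.022, 1.0, -0.002], [0.004, -0.002, -1.0]]
wrist_force: [0.4, -0.5, -1.1]
gripper_width: 0.451
```

Emit:
{"fn": "arm_command", "kwargs": {"rows": [{"travel":[0,0,0],"roll":8,"fingers":0},{"travel":[0,0,0],"roll":10.2,"fingers":0},{"travel":[0,0,0],"roll":10.2,"fingers":0},{"travel":[0,0,0],"roll":10.2,"fingers":0}]}}

```text
time_s: 19.85
tcp_pos: [0.5855, 0.2982, 0.186]
ee_rot: [[-0.989, 0.149, -0.002], [0.149, 0.989, -0.002], [0.002, -0.002, -1.0]]
wrist_force: [-0.1, 0.3, -1.6]
gripper_width: 0.452
```

```bash
python3 w.py w9.png stain_tray scrub_brush; python3 go.py 587.4 299 43 81
```

```text
tcp [585.5 298.2 186. ] grip 0.452 F [-0.1  0.3 -1.6]
stain_tray 0.91 17887 [530.1 309.3] [206.2  84.1] -9.1 27.6 3272
scrub_brush 0.83 12175 [582.2 299.1] [98.6 41. ] -8.9 188.0 11926
travel [-0.14  0.1  14.43] roll 0.42 yaw 81.42 dist 14.4
```

View pics/w9.png

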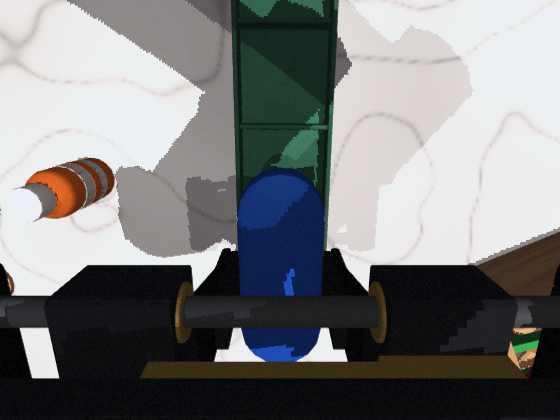

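Emit:
{"fn": "arm_command", "kwargs": {"rows": [{"travel":[-0.3,0.2,4],"roll":0.3,"fingers":0},{"travel":[-0.3,0.2,8],"roll":0.3,"fingers":0},{"travel":[-0.3,0.2,11],"roll":0.3,"fingers":0},{"travel":[-0.3,0.2,13],"roll":0.3,"fingers":0},{"travel":[-0.3,0.2,13.8],"roll":0.3,"fingers":0},{"travel":[-0.3,0.2,14.2],"roll":0.3,"fingers":0},{"travel":[-0.3,0.2,14.3],"roll":0.3,"fingers":0},{"travel":[-0.3,0.2,14.3],"roll":0.3,"fingers":0},{"travel":[-0.3,0.2,14.3],"roll":0.3,"fingers":0}]}}

```text
time_s: 20.9
tcp_pos: [0.59, 0.3006, 0.046]
ee_rot: [[-0.988, 0.154, 0.002], [0.154, 0.988, 0.001], [-0.002, 0.002, -1.0]]
wrist_force: [0.4, 0.4, -1.0]
gripper_width: 0.453
```

Emit:
{"fn": "arm_command", "kwargs": {"rows": [{"travel":[0,0,0.2],"roll":0,"fingers":0},{"travel":[0,0,0.3],"roll":0,"fingers":0},{"travel":[0,0,0.3],"roll":0,"fingers":0},{"travel":[0,0,0.3],"roll":0,"fingers":0}]}}

```text
time_s: 21.3
tcp_pos: [0.5896, 0.3003, 0.0423]
ee_rot: [[-0.988, 0.154, 0.001], [0.154, 0.988, 0.0], [-0.001, 0.0, -1.0]]
wrist_force: [-1.4, -0.6, 2.3]
gripper_width: 0.454
```

Emit:
{"fn": "arm_command", "kwargs": {"rows": [{"travel":[0,0,0],"roll":0,"fingers":55},{"travel":[0,0,0],"roll":0,"fingers":70},{"travel":[0,0,-0.1],"roll":0,"fingers":100},{"travel":[0,0,-0.1],"roll":0,"fingers":100},{"travel":[0,0,-2],"roll":0,"fingers":100},{"travel":[0,0,-6],"roll":0,"fingers":100},{"travel":[0,0,-11],"roll":0,"fingers":100},{"travel":[0,0,-15],"roll":0,"fingers":100}]}}

```text
time_s: 22.1
tcp_pos: [0.5899, 0.3003, 0.1944]
ee_rot: [[-0.988, 0.154, 0.002], [0.154, 0.988, 0.001], [-0.002, 0.001, -1.0]]
wrist_force: [0.9, 0.4, -0.3]
gripper_width: 0.992
```

```bash
python3 w.py w10.png scrub_brush stain_tray; python3 go.py 558.5 -8.8 190 81
```

```text
tcp [589.9 300.3 194.4] grip 0.992 F [ 0.9  0.4 -0.3]
scrub_brush 0.9 4585 [586.6 301.5] [99.  41.1] -8.8 44.5 4449
stain_tray 0.77 20457 [545.6 306.8] [233.1  84.2] -9.1 27.7 4848
travel [ -1.58 -31.13   0.41] roll 0.13 yaw 81.13 dist 31.2
```

Emit:
{"fn": "arm_command", "kwargs": {"rows": [{"travel":[-0.2,-4.5,0],"roll":0,"fingers":100},{"travel":[-0.5,-9,0],"roll":0,"fingers":100},{"travel":[-0.7,-14,0],"roll":0,"fingers":100},{"travel":[-1,-19,0],"roll":0,"fingers":100},{"travel":[-1.2,-24,0],"roll":0,"fingers":100},{"travel":[-1.4,-28,0],"roll":0,"fingers":100},{"travel":[-1.5,-30.5,0],"roll":0,"fingers":100},{"travel":[-1.6,-31.1,0.2],"roll":0,"fingers":100},{"travel":[-1.6,-31.1,0.2],"roll":0,"fingers":100},{"travel":[-1.6,-31.1,0.2],"roll":0,"fingers":100}]}}

```text
time_s: 23.25
tcp_pos: [0.5571, -0.0089, 0.1889]
ee_rot: [[-0.988, 0.154, -0.001], [0.154, 0.988, -0.0], [0.001, -0.0, -1.0]]
wrist_force: [-0.0, -0.1, 0.4]
gripper_width: 0.997
```

```bash
python3 w.py w11.png tablet_jar ; python3 go.py 558.5 -8.8 44 81
```

```text
tcp [557.1  -8.9 188.9] grip 0.997 F [-0.  -0.1  0.4]
tablet_jar 0.65 3840 [555.6  -7.9] [55.  54.5] -18.5 60.5 3381
travel [-0.13 -0.02 14.53] roll 0.2 yaw 81.2 dist 14.5
```

Emit:
{"fn": "arm_command", "kwargs": {"rows": [{"travel":[0,0.1,4],"roll":0,"fingers":100},{"travel":[0,0.1,8],"roll":0,"fingers":100},{"travel":[0,0.1,12],"roll":0,"fingers":100},{"travel":[0,0.1,14],"roll":0,"fingers":85},{"travel":[0,0.1,14.6],"roll":0,"fingers":75},{"travel":[0,0.1,14.6],"roll":0,"fingers":70},{"travel":[0,0.1,14.6],"roll":0,"fingers":0},{"travel":[0,0.1,14.6],"roll":0,"fingers":0},{"travel":[0,0.1,14.6],"roll":0,"fingers":0},{"travel":[0,0.1,14.6],"roll":0,"fingers":0}]}}

```text
time_s: 24.35
tcp_pos: [0.5585, -0.0082, 0.0453]
ee_rot: [[-0.988, 0.154, 0.003], [0.154, 0.988, 0.001], [-0.003, 0.001, -1.0]]
wrist_force: [-1.1, 1.2, 5.3]
gripper_width: 0.639
```

Emit:
{"fn": "arm_command", "kwargs": {"rows": [{"travel":[0,0,0],"roll":0,"fingers":0},{"travel":[0,0,0],"roll":0,"fingers":0},{"travel":[0,0,-2],"roll":0,"fingers":0},{"travel":[0,0,-6],"roll":0,"fingers":0},{"travel":[0,0,-11],"roll":0,"fingers":0},{"travel":[0,0,-15],"roll":0,"fingers":0}]}}

```text
time_s: 24.95
tcp_pos: [0.5572, -0.0088, 0.1959]
ee_rot: [[-0.988, 0.155, 0.001], [0.155, 0.988, 0.0], [-0.001, 0.0, -1.0]]
wrist_force: [0.1, 0.3, -0.6]
gripper_width: 0.636
```

```bash
python3 go.py 484.7 316 195 81
```

```text
travel [12.18 30.97  0.09] roll 0.11 yaw 81.11 dist 33.3
```

Emit:
{"fn": "arm_command", "kwargs": {"rows": [{"travel":[1.5,4,0],"roll":0,"fingers":0},{"travel":[3.2,8.5,0],"roll":0,"fingers":0},{"travel":[5,13,0],"roll":0,"fingers":0},{"travel":[6.8,17.5,0],"roll":0,"fingers":0},{"travel":[8.6,22,0],"roll":0,"fingers":0},{"travel":[10.2,26,0],"roll":0,"fingers":0},{"travel":[11.5,29.5,0],"roll":0,"fingers":0},{"travel":[12.2,31,0],"roll":0,"fingers":0},{"travel":[12.2,31,0],"roll":0,"fingers":0},{"travel":[12.2,31,0],"roll":0,"fingers":0}]}}

```text
time_s: 25.95
tcp_pos: [0.4842, 0.3158, 0.1931]
ee_rot: [[-0.988, 0.154, -0.001], [0.154, 0.988, -0.001], [0.001, -0.001, -1.0]]
wrist_force: [-0.0, -0.7, -0.4]
gripper_width: 0.631
```

```bash
python3 w.py w12.png stain_tray tablet_jar; python3 go.py 484.7 316 50 81
```

```text
tcp [484.2 315.8 193.1] grip 0.631 F [-0.  -0.7 -0.4]
stain_tray 0.64 14367 [515.4 311.4] [295.5  84.1] -9.1 27.8 4174
tablet_jar 0.58 10900 [481.3 318.2] [56.9 54.1] 15.8 208.1 8168
travel [ 0.03  0.09 14.36] roll 0.02 yaw 81.02 dist 14.4
```

View pics/w12.png

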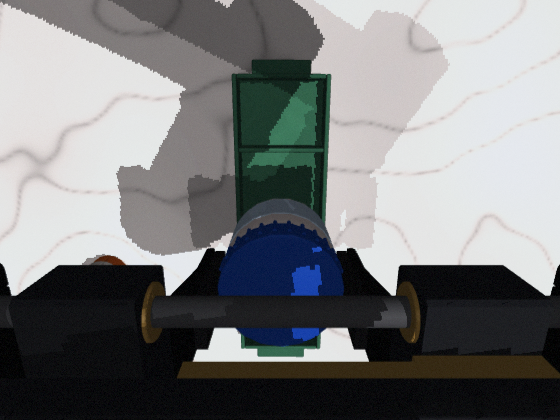

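Emit:
{"fn": "arm_command", "kwargs": {"rows": [{"travel":[0,0.1,4],"roll":0,"fingers":0},{"travel":[0,0.1,8],"roll":0,"fingers":0},{"travel":[0,0.1,11],"roll":0,"fingers":0},{"travel":[0,0.1,13],"roll":0,"fingers":0},{"travel":[0,0.1,13.8],"roll":0,"fingers":0},{"travel":[0,0.1,14.2],"roll":0,"fingers":0},{"travel":[0,0.1,14.3],"roll":0,"fingers":0},{"travel":[0,0.1,14.5],"roll":0,"fingers":0},{"travel":[0,0.1,14.5],"roll":0,"fingers":0},{"travel":[0,0.1,14.5],"roll":0,"fingers":0}]}}

```text
time_s: 27.1
tcp_pos: [0.4851, 0.3179, 0.0494]
ee_rot: [[-0.988, 0.154, 0.001], [0.154, 0.988, 0.001], [-0.001, 0.001, -1.0]]
wrist_force: [-0.5, -0.4, -1.7]
gripper_width: 0.637
```

Emit:
{"fn": "arm_command", "kwargs": {"rows": [{"travel":[0,0,0.1],"roll":0,"fingers":0},{"travel":[0,0,0.2],"roll":0,"fingers":0},{"travel":[0,0,0.2],"roll":0,"fingers":0}]}}

```text
time_s: 27.4
tcp_pos: [0.4851, 0.3179, 0.0493]
ee_rot: [[-0.988, 0.153, 0.001], [0.153, 0.988, 0.001], [-0.001, 0.001, -1.0]]
wrist_force: [-3.8, -1.4, 10.6]
gripper_width: 0.638
```

Emit:
{"fn": "arm_command", "kwargs": {"rows": [{"travel":[0,0,-0.1],"roll":0,"fingers":75},{"travel":[0,0,-0.1],"roll":0,"fingers":85},{"travel":[0,0,-0.1],"roll":0,"fingers":100},{"travel":[0,0,-0.1],"roll":0,"fingers":100},{"travel":[0,0,-2],"roll":0,"fingers":100},{"travel":[0,0,-6],"roll":0,"fingers":100},{"travel":[0,0,-11],"roll":0,"fingers":100},{"travel":[0,0,-16],"roll":0,"fingers":100}]}}

```text
time_s: 28.2
tcp_pos: [0.4845, 0.3172, 0.2078]
ee_rot: [[-0.988, 0.154, -0.001], [0.154, 0.988, -0.001], [0.001, -0.001, -1.0]]
wrist_force: [1.1, -0.2, 0.4]
gripper_width: 0.995
```

```bash
python3 w.py - tablet_jar stain_tray; python3 go.py 547.7 120.7 205 81
```

```text
tcp [484.5 317.2 207.8] grip 0.995 F [ 1.1 -0.2  0.4]
tablet_jar 0.62 3691 [482.7 319.2] [56.7 55.9] 54.1 64.6 3179
stain_tray 0.9 15612 [515.4 311.5] [295.   84.3] -9.1 27.9 4960
travel [ -9.11 -18.66   0.5 ] roll 0.14 yaw 81.14 dist 20.8
```

Emit:
{"fn": "arm_command", "kwargs": {"rows": [{"travel":[-2,-4.2,0],"roll":0,"fingers":100},{"travel":[-4.2,-8.5,0],"roll":0,"fingers":100},{"travel":[-6.4,-13,0],"roll":0,"fingers":100},{"travel":[-8.2,-16.7,0],"roll":0,"fingers":100},{"travel":[-9.1,-18.7,0],"roll":0,"fingers":100},{"travel":[-9.1,-18.7,0],"roll":0,"fingers":100},{"travel":[-9.1,-18.7,0],"roll":0,"fingers":100}]}}

```text
time_s: 29.05
tcp_pos: [0.5454, 0.1183, 0.2054]
ee_rot: [[-0.988, 0.156, -0.002], [0.156, 0.988, -0.001], [0.002, -0.001, -1.0]]
wrist_force: [0.2, 0.0, 0.1]
gripper_width: 0.998
```

```bash
python3 w.py w13.png stain_bottle ; python3 go.py 547.7 120.7 55 81
```

```text
tcp [545.4 118.3 205.4] grip 0.998 F [0.2 0.  0.1]
stain_bottle 0.65 2229 [545.4 122.5] [24.9 24.8] 81.5 100.2 874
travel [-0.22  0.17 15.09] roll 0.17 yaw 81.17 dist 15.1
```

View pics/w13.png

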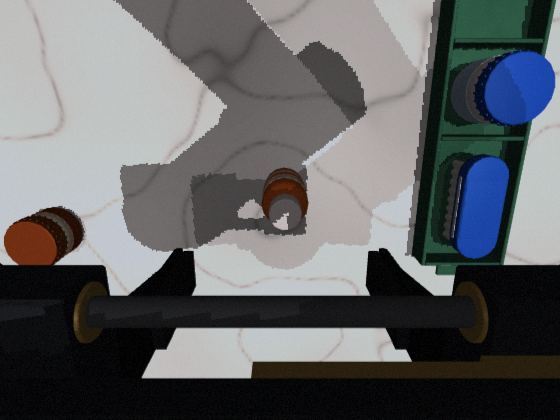

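Emit:
{"fn": "arm_command", "kwargs": {"rows": [{"travel":[-0.1,0.35,3],"roll":0,"fingers":100},{"travel":[-0.1,0.35,7],"roll":0,"fingers":100},{"travel":[-0.1,0.35,11],"roll":0,"fingers":90},{"travel":[-0.1,0.35,14],"roll":0,"fingers":75},{"travel":[-0.1,0.35,15.1],"roll":0,"fingers":60},{"travel":[-0.1,0.35,15.1],"roll":0,"fingers":55},{"travel":[-0.1,0.35,15.1],"roll":0,"fingers":50},{"travel":[-0.1,0.35,15.1],"roll":0,"fingers":0},{"travel":[-0.1,0.35,15.1],"roll":0,"fingers":0},{"travel":[-0.1,0.35,15.1],"roll":0,"fingers":0}]}}

```text
time_s: 30.15
tcp_pos: [0.5484, 0.1224, 0.0573]
ee_rot: [[-0.988, 0.154, 0.003], [0.154, 0.988, 0.001], [-0.003, 0.002, -1.0]]
wrist_force: [-0.1, -0.0, 3.5]
gripper_width: 0.455
```

Emit:
{"fn": "arm_command", "kwargs": {"rows": [{"travel":[0,0,0],"roll":0,"fingers":0},{"travel":[0,0,0],"roll":0,"fingers":0},{"travel":[0,0,-2],"roll":0,"fingers":0},{"travel":[0,0,-6],"roll":0,"fingers":0},{"travel":[0,0,-11],"roll":0,"fingers":0},{"travel":[0,0,-15],"roll":0,"fingers":0},{"travel":[0,0,-15],"roll":0,"fingers":0}]}}

```text
time_s: 30.85
tcp_pos: [0.5506, 0.1231, 0.2124]
ee_rot: [[-0.988, 0.154, 0.013], [0.154, 0.988, 0.005], [-0.012, 0.007, -1.0]]
wrist_force: [0.5, 0.5, -1.4]
gripper_width: 0.45
```

```bash
python3 go.py 413 327.9 205 81
```

```text
travel [16.75 18.11  0.67] roll 0.16 yaw 81.16 dist 24.7
```

Emit:
{"fn": "arm_command", "kwargs": {"rows": [{"travel":[3,3.2,0.2],"roll":0,"fingers":0},{"travel":[6,6.5,0.4],"roll":0,"fingers":0},{"travel":[9.2,10,0.5],"roll":0,"fingers":0},{"travel":[12.3,13.3,0.6],"roll":0,"fingers":0},{"travel":[15,16.2,0.6],"roll":0,"fingers":0},{"travel":[16.7,18.1,0.6],"roll":0,"fingers":0},{"travel":[16.7,18.1,0.6],"roll":0,"fingers":0},{"travel":[16.7,18.1,0.6],"roll":0,"fingers":0},{"travel":[16.7,18.1,0.6],"roll":0,"fingers":0}]}}

```text
time_s: 31.75
tcp_pos: [0.4104, 0.3257, 0.1991]
ee_rot: [[-0.988, 0.155, -0.001], [0.155, 0.988, -0.001], [0.001, -0.001, -1.0]]
wrist_force: [0.4, 0.1, -0.3]
gripper_width: 0.451
```

```bash
python3 w.py w14.png stain_tray stain_bottle; python3 go.py 412.8 327.9 60 81
```

```text
tcp [410.4 325.7 199.1] grip 0.451 F [ 0.4  0.1 -0.3]
stain_tray 0.6 6916 [485.3 316.3] [234.7  84.1] -9.0 27.9 2291
stain_bottle 0.85 8326 [398.4 329. ] [45.1 24.8] -8.3 241.9 1972
travel [-0.17  0.25 13.95] roll 0.02 yaw 81.02 dist 13.9
```

View pics/w14.png

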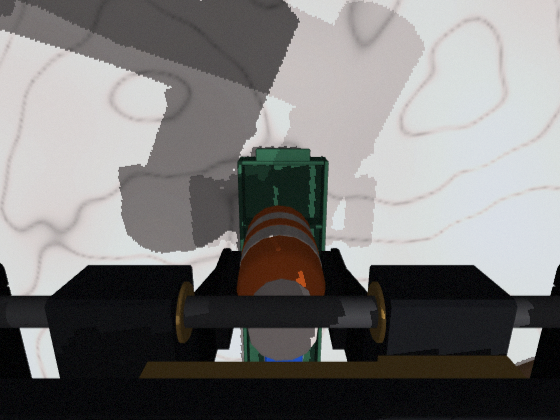

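Emit:
{"fn": "arm_command", "kwargs": {"rows": [{"travel":[-0.3,0.25,3],"roll":0,"fingers":0},{"travel":[-0.3,0.25,7],"roll":0,"fingers":0},{"travel":[-0.3,0.25,10],"roll":0,"fingers":0},{"travel":[-0.3,0.25,12],"roll":0,"fingers":0},{"travel":[-0.3,0.25,13],"roll":0,"fingers":0},{"travel":[-0.3,0.25,13.6],"roll":0,"fingers":0},{"travel":[-0.3,0.25,13.8],"roll":0,"fingers":0},{"travel":[-0.3,0.25,13.9],"roll":0,"fingers":0},{"travel":[-0.3,0.25,13.9],"roll":0,"fingers":0},{"travel":[-0.3,0.25,13.9],"roll":0,"fingers":0}]}}

```text
time_s: 32.9
tcp_pos: [0.414, 0.3291, 0.0615]
ee_rot: [[-0.988, 0.154, 0.001], [0.154, 0.988, 0.001], [-0.001, 0.002, -1.0]]
wrist_force: [-0.1, -0.5, -2.3]
gripper_width: 0.455
```

Emit:
{"fn": "arm_command", "kwargs": {"rows": [{"travel":[0,0,0.15],"roll":0,"fingers":0},{"travel":[0,0,0.25],"roll":0,"fingers":0},{"travel":[0,0,0.25],"roll":0,"fingers":0},{"travel":[0,0,0.25],"roll":0,"fingers":0}]}}

```text
time_s: 33.3
tcp_pos: [0.4144, 0.329, 0.0612]
ee_rot: [[-0.988, 0.153, 0.002], [0.153, 0.988, 0.001], [-0.002, 0.001, -1.0]]
wrist_force: [-3.7, -3.2, 14.6]
gripper_width: 0.448
```

Emit:
{"fn": "arm_command", "kwargs": {"rows": [{"travel":[0,0,-0.2],"roll":0,"fingers":0},{"travel":[0,0,-0.2],"roll":0,"fingers":52},{"travel":[0,0,-0.2],"roll":0,"fingers":65},{"travel":[0,0,-0.2],"roll":0,"fingers":100},{"travel":[0,0,-0.2],"roll":0,"fingers":100},{"travel":[0,0,-3],"roll":0,"fingers":100},{"travel":[0,0,-8],"roll":0,"fingers":100},{"travel":[0,0,-12],"roll":0,"fingers":100},{"travel":[0,0,-15],"roll":0,"fingers":100},{"travel":[0,0,-15],"roll":0,"fingers":100}]}}

```text
time_s: 34.3
tcp_pos: [0.4156, 0.3307, 0.2132]
ee_rot: [[-0.988, 0.154, 0.007], [0.154, 0.988, 0.008], [-0.006, 0.009, -1.0]]
wrist_force: [-0.2, -0.1, 0.6]
gripper_width: 0.989
```

```bash
python3 w.py w15.png stain_bottle stain_tray; python3 go.py 420 60 210 81
```

```text
tcp [415.6 330.7 213.2] grip 0.989 F [-0.2 -0.1  0.6]
stain_bottle 0.57 2168 [411.2 329.3] [24.9 24.7] 35.2 104.1 848
stain_tray 0.64 8372 [506.1 312.8] [277.2  84.1] -9.1 28.0 3074
travel [ -4.82 -26.39  -0.24] roll 0.1 yaw 81.1 dist 26.8
```

Bottle cap top is at 104 mm, so it stands upright on the floor. I'll move the arm aside and check everything with the fixed cameras.

Emit:
{"fn": "arm_command", "kwargs": {"rows": [{"travel":[-0.8,-4.4,0],"roll":0,"fingers":100},{"travel":[-1.6,-9,0],"roll":0,"fingers":100},{"travel":[-2.4,-13.5,0],"roll":0,"fingers":100},{"travel":[-3.2,-18,0],"roll":0,"fingers":100},{"travel":[-4,-22,0],"roll":0,"fingers":100},{"travel":[-4.8,-26,0],"roll":0,"fingers":100},{"travel":[-4.8,-26,0],"roll":0,"fingers":100},{"travel":[-4.8,-26,0],"roll":0,"fingers":100}]}}

```text
time_s: 35.25
tcp_pos: [0.4204, 0.0634, 0.207]
ee_rot: [[-0.988, 0.157, -0.002], [0.157, 0.988, -0.001], [0.002, -0.002, -1.0]]
wrist_force: [-0.1, -0.2, -0.8]
gripper_width: 1.0
```

```bash
sed -i 's/top0/x/' a.py; cat > f.py <<'E'
from h import *
ims=[]
for n in ["scene","top"]:
    p,d=capture(n); ims.append(p); P=cloud(n,d)
    for l in N:
        for r in cut_out(n,l)[:1]:
            if r["mask"].sum()>20: print(n,l,round(r["p"],2),*maskpose(P,r["mask"],d))
save("final.png",cv2.resize(np.vstack([ims[0][90:330],ims[1][100:320]]),(730,600)))
E
python3 f.py
```

```text
scene stain_tray 0.65 [517.2 309. ] [297.   85.5] -8.7 29.0 654
scene shoe_brush 0.96 [ 484.8 -300.3] [180.1  48.1] -8.2 53.1 937
scene black_cream 0.78 [ 596.3 -317.2] [48.7 47.2] 72.2 55.7 387
scene scrub_brush 0.68 [590.3 298.5] [96.7 39.7] -10.9 45.9 444
scene tablet_jar 0.61 [485.1 315.5] [55.  52.9] -27.8 65.6 272
scene stain_bottle 0.92 [416.1 326.8] [25.3 24.1] -0.5 104.5 68
scene brown_cream 0.63 [ 574.7 -116.9] [85.5 49.9] 12.2 51.8 326
scene tape_measure 0.6 [ 652.8 -131.3] [59.7 38.3] -24.0 54.2 398
top shoe_tray 0.92 [ 507.2 -303.3] [284.   85.3] -8.4 29.6 1685
top stain_tray 0.98 [516.8 310.5] [295.6  85.6] -9.0 29.9 1576
top shoe_brush 0.63 [ 469.2 -297.4] [146.3  48.7] -8.1 53.4 2197
top black_cream 0.64 [ 594.4 -316.2] [49.7 48.2] -47.8 56.3 669
top scrub_brush 0.88 [587.7 299.6] [97.4 40.6] -9.3 46.9 1112
top tablet_jar 0.83 [484.7 317.3] [55.8 55.6] -77.6 66.9 828
top stain_bottle 0.68 [413.5 327. ] [24.5 24.1] 74.5 105.9 205
top brown_cream 0.75 [ 556.1 -120.5] [50.4 49.1] -18.8 52.8 633
top thread_spool 0.61 [641.4 -18. ] [39.5 39. ] -0.8 53.0 428
top tape_measure 0.91 [ 652.8 -130.6] [57.3 37.2] -27.7 55.8 640
```

View pics/final.png

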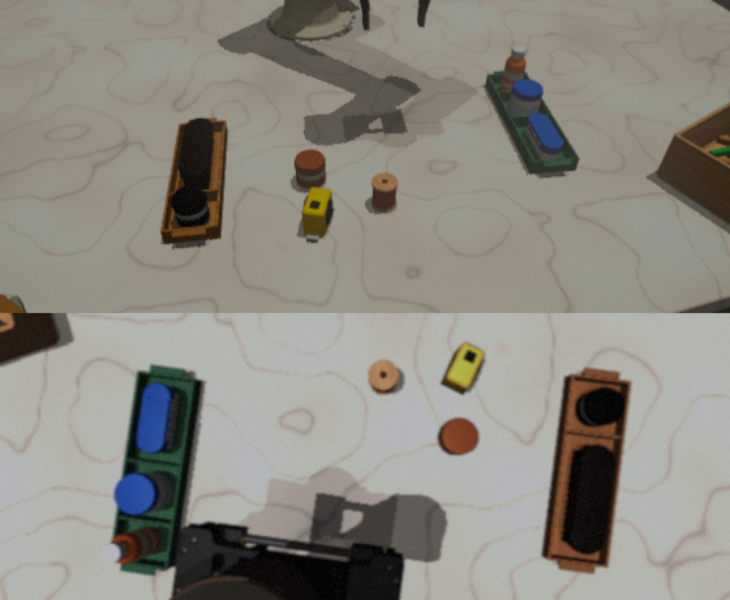

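All five things are in their compartments, the trays have not shifted, and the three unwanted things are where they were. The gripper is open and clear of everything.

```bash
python3 -c "
from station import *
print(finish_job())"
```

```text
the job is handed in; nothing more can be done
None
```

Both kits are made up and the job is handed in after about 36 s of robot time, well under the 128 s limit. The hand-in gave no verdict.

I placed the things in the order you listed them: shoe brush, black cream, scrub brush, tablet jar, stain bottle.

**Placement:** The wrist camera read each top within about 1 mm of its height plus the 4 mm tray floor, so each stands on the floor. The brushes are bristles down, and the jars and bottle are upright.

| Thing | Top measured by wrist camera (mm) |
|---|---|
| Shoe brush | 51.5 |
| Black cream | 54.6 |
| Scrub brush | 44.5 |
| Tablet jar | 64.6 |
| Stain bottle | 104.1 |

**Trays and unwanted things:** Both trays lie flat and within 1 mm of where they started. The brown cream, thread spool and tape measure are also within 1 mm.

**Checks that disagreed:**
- **Top camera:** it reads 2–3 mm high throughout, and did so from the first picture.
- **Scene camera:** in the last check it found neither the spool nor the wooden tray, but both show in its picture and the top camera measured both. Its shoe brush and brown cream positions were off by 15–20 mm because those outlines also took in other surfaces; the top camera's positions are right.

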